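# Unload the counterweighted lantern-panel press

### The job

The glued lantern panel in the press is ready to come out. Swing the counterweighted press arm up past its balance point and let go so that it rests fully open by itself, then push the red ejector lever all the way down to poke the panel up out of its nest. Lay the panel gently in the free bay of the drying rack, square across the slats and centred in the bay, beside the finished one and the same side up, then bring the lever fully back up so that the press is left open and ready for the next panel, without disturbing the other things on the table.

Things in the scene. Friction and masses are not known exactly. Their poses are not given: they have to be found in the camera images.
- press: fixed bench gluing press, green frame 130 x 255 x 145 mm high. Origin at table level under the nest's centre. Arm points along its -y (grip bar), hinge column at y = +97 to +127 mm (to z = 145), ejector lever along its -x. Aluminium bed 106 (x) x 160 (y), top at z = 90; nest 59 x 133, 10 mm deep (floor z = 80), centred at x = y = 0, slot in its floor for the brass ejector pad 20 x 60
- press_arm (a joint): swing arm, rad: 0 = shut, platen on the panel; grows as the grip bar is lifted; 1.75 = open stop (past upright). The red counterweight (50 mm dia; shut, it stands at press y = +140, its top at z = 270 mm) balances it at about 0.77 rad: let go below that it falls shut, above it swings open by itself and rests on the stop. Lifting the bar takes 4 to 6 N
- press_bar (a point): middle of the arm's black grip bar: round, 16 mm dia, 84 mm long between two 8 mm thick side arms, parallel to the press's x axis and the hinge, 220 mm from the hinge axis. Shut it is at press y = -110, z = 125 mm, clear of the bed's end (y = -80); the platen (46 x 102 mm) ends 49 mm from it
- press_hinge (a point): point on the arm's hinge axis (which is parallel to the press's x axis), at press x = 0, y = +110, z = 125 mm. Open angle q puts the grip bar at y = 110 - 220 cos q, z = 125 + 220 sin q mm (press frame)
- ejector_lever (a joint): ejector lever, rad: 0 = up, the ejector pad just below the nest's floor; 0.558 = all the way down, the pad stands 21.5 mm above the nest's floor and so carries the panel with its underside about 11 mm above the bed. Held by friction, it stays where it is left and needs about 3 N at the grip either way
- lever_grip (a point): middle of the lever's red grip: round bar 22 mm dia, 64 mm long over its ends, along the lever, 90 mm from lever_pivot, free on both sides and above. Up it is at press x = -126, y = 0, z = 75 mm; all the way down at x = -126, z = 25 mm. Can be pinched from above across press y
- lever_pivot (a point): pivot axis of the ejector lever (parallel to the press's y axis), at press x = -40, y = 0, z = 50 mm; the lever slopes 0.279 rad up from here at joint 0 and 0.279 rad down when fully down
- panel: the plywood fretwork lantern panel in the press, cream paper behind the lattice and a blue flower; rigid plate 56 (x) x 130 (y) x 8 (z) mm, 45 g. Origin at the centre of its underside, z up out of its face. At the start it lies in the nest, its top 2 mm below the bed's top, its y along the press's y
- rack: fixed drying rack 236 (x) x 150 (y) mm, origin at table level in its middle. Four 10 mm wide white slats along its x at y = +-31 and +-58 mm, tops at z = 28, on a blue board 8 mm thick; blue divider rail along its y at x = 0 (10 mm wide, top z = 36). Two bays: the free one centred at x = -60, the finished panel's at x = +60 mm; panels lie with their y along the rack's y
- rack_free (a point): centre of the rack's free bay, at slat-top height (z = 28 mm); axes as the rack's. The panel's underside centre belongs here
- done_panel: finished panel lying in the other bay, same size, brown paper and a yellow flower, loose; origin at the centre of its underside; bystander
- glue: bystander: upright white glue bottle with orange cap and blue band, 41 mm dia, 150 mm tall; origin under its centre
- cup: bystander: empty steel cup, 90 mm dia, 100 mm tall; origin under its centre
- light_unit: bystander: black lantern light unit 56 x 86 x 34 mm with white lamps on top; origin under its centre

How it is judged:
On the way, in this order (a step that is already met when the one before it is completed fails the run):
1. the press arm rests fully open by itself, the robot not touching the press (value of joint press_arm above 1.6 rad and contact force between each of the fingers, the arm and press below 0.3 N), for 0.3 s.
2. the ejector lever is pushed all the way down and the panel stands up clear of its nest (value of joint press_arm above 1.6 rad and value of joint ejector_lever above 0.46 rad and z of panel in the frame of press above 0.094 m), for 0.2 s.
3. the panel lies face up in the free bay of the rack, released (x of panel in the frame of rack_free between -0.02 and 0.02 m and y of panel in the frame of rack_free between -0.02 and 0.02 m and z of panel in the frame of rack_free between -0.004 and 0.004 m and angle between panel's own z axis and vertical below 0.06 rad and angle between the y axis of panel and the y axis of rack, either way round below 0.2 rad and contact force between the fingers and panel below 0.2 N and linear speed of panel below 0.02 m/s), for 0.2 s.
4. the ejector lever is back up (value of joint ejector_lever below 0.1 rad), for 0.2 s.
At the end, for the whole second after the job is handed in: Press arm rests open (above 1.6 rad), lever back up (below 0.10 rad), panel released and still in the free bay: centre within 20 mm along each rack axis, flat on the slats (4 mm), face up (tilt < 0.06), length along the rack's y within 0.20 rad; robot not touching the press (all of step 1 and all of step 3 and value of joint ejector_lever below 0.1 rad).
It fails at once if the panel is dropped onto the rack or the table (falls unheld at over 0.5 m/s near either) (contact force between the fingers and panel below 0.2 N and linear speed of panel above 0.5 m/s and height (world z) of panel below 0.055 m).
It fails at once if the finished panel is shifted by more than 20 mm (distance of done_panel from where it was at the start of the episode above 0.02 m).
It fails at once if the glue, the cup or the light unit is shifted by more than 30 mm or knocked over (distance of any of glue, cup, light_unit from where it was at the start of the episode above 0.03 m or angle between any of glue, cup, light_unit's own z axis and vertical above 0.5 rad).
It also fails if it takes over 67 s, if anything falls off the work surface, if the arm or the gripper's body presses on something with over 40 N, if the wrist force passes 120 N, or if a joint passes its speed limit or range.

### The arm

A 7-joint arm with a two-finger parallel gripper is mounted at the origin on the work surface. World frame = base frame: x ahead of the robot, y to its left, z up, the work surface at z = 0. Lengths are in m, angles in rad, forces in N, time in s.
With the tool pointing down it reaches from about 0.425 to 0.925 m from the base axis. Payload 6.8 kg.
Tool frame: the origin (TCP) lies on the centre line of the jaws, within the pads' length; the fingertips stand 11 mm ahead of it and the grasp point (between the pads) lies 8 mm behind it; z points along the fingers, y is the direction in which the jaws open and shut (so a half turn about z gives the same grasp; the last joint's range is limited). The gripper opens to 85 mm and grips with 20 to 120 N. Pads are 22 mm wide; open, the fingers measure 114 mm over their backs; the gripper's body (76 mm by 85 mm) begins 54 mm behind the grasp point. The pads swing forward as they close: fully open they stand 13 mm farther back than shut.
Start: joints at [1.189, 0.477, 0.022, 1.555, -0.011, 1.109, -0.083], TCP at [0.183, -0.65, 0.242] pointing down, gripper open.
Joint ranges: [-2.96, 2.96], [-0.34, 2.1], [-1.41, 1.46], [0.24, 2.44], [-1.37, 4.51], [0.17, 1.92], [-2.96, 2.96]. Speed limits (rad/s): [2.39, 2.39, 3.14, 3.14, 3.14, 3.14, 3.14].

### API

Orientations are given as a rotation vector (axis times angle).
In Python, from bench import r gives the robot as it stands.
- The arm moves only by the tool send_rows, never from a script. Its argument "deltas" is a list of rows, each a list of 7 numbers: the opening, from 0 (shut) to 1 (fully open), then the shift along the tool's x, y, z as a fraction of full scale, then the turn, a rotation vector about the tool's x, y, z as a fraction of full scale. In form: [[hand, x, y, z, ax, ay, az], ...]. A call has 1 to 20 rows; each row is the pose to reach, as a shift and turn from the pose commanded when the call began, along the tool's axes at that moment, turning the shorter way round; what a row does not reach only later rows make up. Full scale, the value 1, is 150 mm for a shift and 180 degrees for a turn. A row lasts 1/12 s, in which the tool goes at most 41.7 mm and 7.16 degrees, less where a joint would pass 70% of its speed; a pose out of reach is approached as far as the arm can. A call with a number of a shift or a turn outside -1 to 1 is refused whole. A call with a gripper value outside its range is refused whole. The fingers move at their own pace and stop on an object; "squeeze" is the grip in N (left out, the last holds). Time passes only in rows, so rows that repeat a pose let the fingers close. It gives the time, the measured TCP pose, the force and the opening at its end, in the units of the state.
- r.get_obs(): the state, without advancing time (a new reading comes with each control period).
- r.grab_frame(name): name is "scene" or "top" or "wrist"; returns a dict with "pixels" (384x512x3 uint8, red, green, blue), "camera_matrix" (3x3 intrinsics, pixels), "rvec" (rotation vector, rad) and "tvec" (3), from world to camera coordinates, as OpenCV has them. Camera axes: x right, y down, z forward; pixel columns grow to the right and rows downward; lengths in m; the calibration is good to about 2 mm. A picture is of the moment at which its call begins. There is no depth.
- r.hand_in(): hands the job in, once; it reports no verdict.
The state is a dict: "clock": time; "joints": joint angles; "qvel": joint speeds; "tau": joint torques, N m; "tcp_pos": TCP position; "orientation": TCP orientation; "contact_force": force on the tool from outside, world axes, zero at the start; "moment": the same for the moment, N m; "grip_width": finger opening in m.
Only numpy, scipy, OpenCV 4.12 (cv2) and the standard library are available. Lean on these libraries where they do the work, as an engineer would, in place of code of your own. Each camera call takes 0.05 s, during which the arm holds its last target. There are 200 camera calls.

## Working session

There is one attempt and no reset: what is moved stays moved. The work goes in short steps, Python scripts to look and compute and a tool call to move; the robot and the scene stay as the last step left them, time stands still between calls to the robot, and variables do not carry over. Pictures are saved under pics/ and viewed, about 8 in all and at most 12, crops included, and the job is handed in when it is done.

Besides the shell and the picture viewer there is one more tool, called after ">>>" in YAML: its name, and indented under it one key for each argument. send_rows: Moves the arm, as the interface text tells. Shift numbers are shares of 150 mm and turn numbers shares of 180 degrees, none past 1 either way. Its arguments: {"type":"object","properties":{"deltas":{"type":"array","items":{"type":"array","items":{"type":"number"}}},"squeeze":{"type":"number"}},"required":["deltas"]}

```bash
mkdir -p pics; ls; python3 - <<'E'
from bench import r
import cv2,numpy as np,pickle
o=r.get_obs();print(o)
d={}
for n in("scene","top"):
    f=r.grab_frame(n);d[n]=f;cv2.imwrite(f"pics/{n}0.png",f["pixels"][...,::-1])
    R=cv2.Rodrigues(np.array(f["rvec"]))[0];print(n,-R.T@np.array(f["tvec"]).ravel(),R[2],f["camera_matrix"][0][0])
pickle.dump(d,open("f0.pkl","wb"))
E
```

```text
pics
{'clock': 0.0, 'joints': array([ 1.18888174,  0.47782906,  0.02236581,  1.55643817, -0.01152075,
        1.10931689, -0.08309822]), 'qvel': array([-0.00021894,  0.00029136, -0.00028712, -0.00140933,  0.0003978 ,
       -0.00221911,  0.00206469]), 'tau': array([ 4.33099049e-04, -5.96450830e+01,  1.60815116e+00, -2.81195426e+01,
        1.24241039e-02,  9.47232504e-03, -1.76482956e-06]), 'tcp_pos': array([ 0.18234644, -0.64930929,  0.2413124 ]), 'orientation': array([-3.11039239e+00, -4.28501945e-01,  6.04974628e-04]), 'contact_force': array([ 0.20605177, -0.35602513,  0.55653633]), 'moment': array([-0.02537002,  0.02080452,  0.02534856]), 'grip_width': 0.08537304905444783}
scene [0.9500645  0.60545415 0.87847374] [-0.36023693 -0.58915649 -0.72327311] 394.76030683711525
top [ 0.38954703 -0.01439212  1.09277777] [ 0.19182855  0.01542777 -0.98130718] 369.21382621555597
```

View pics/scene0.png

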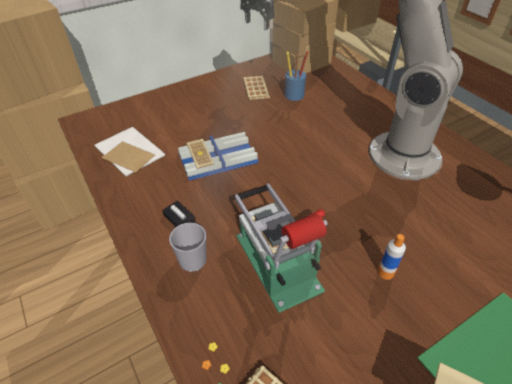

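View pics/top0.png

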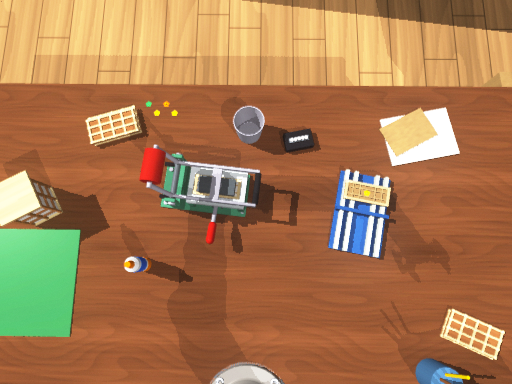

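The scene view shows the press at about (280,245), the rack at (218,155), the cup at (190,247) and the glue at (392,258). In the top view the press arm's bar is at (257,188), the lever grip at (211,232), the rack at (362,213) with the free bay on its lower half, the glue at (137,264), the cup at (249,124) and the light unit at (298,140).

```bash
cat > h.py <<'E'
import cv2,numpy as np,pickle
def cam(f): return np.array(f["camera_matrix"]),cv2.Rodrigues(np.array(f["rvec"],float))[0],np.array(f["tvec"],float).ravel()
def ray(f,uv,z):
    K,R,t=cam(f);c=-R.T@t;d=R.T@np.linalg.inv(K)@np.r_[uv,1.];return c+d*(z-c[2])/d[2]
def proj(f,P): 
    K,R,t=cam(f);return cv2.projectPoints(np.atleast_2d(np.array(P,float)),np.array(f["rvec"],float),t,K,None)[0][:,0]
def tri(f,a,g,b):
    P=[K@np.c_[R,t] for K,R,t in(cam(f),cam(g))]
    x=cv2.triangulatePoints(P[0],P[1],np.array(a,float),np.array(b,float)).ravel();return x[:3]/x[3]
def blobs(m,n=40):
    cs=[c for c in cv2.findContours(m.astype(np.uint8),cv2.RETR_EXTERNAL,cv2.CHAIN_APPROX_NONE)[0] if cv2.contourArea(c)>n]
    return cs
E
python3 - <<'E'
from h import *
d=pickle.load(open("f0.pkl","rb"))
for n in d:
    im=d[n]["pixels"];h=cv2.cvtColor(im,cv2.COLOR_RGB2HSV);H,S,V=[h[...,i].astype(int) for i in range(3)]
    for nm,m in(("red",((H<5)|(H>174))&(S>180)&(V>90)),("blue",(H>100)&(H<125)&(S>140)&(V>60)),("orange",(H>7)&(H<16)&(S>210)&(V>180)),("green",(H>65)&(H<90)&(S>80))):
        for c in blobs(m):
            b=cv2.minAreaRect(c);print(n,nm,int(cv2.contourArea(c)),np.round(b[0],1),np.round(cv2.boxPoints(b),1).tolist())
im=d["top"]["pixels"][...,::-1]
a=cv2.resize(im[140:250,135:270],None,fx=4,fy=4,interpolation=cv2.INTER_CUBIC)
cv2.imwrite("pics/c1.png",a)
b=cv2.resize(d["scene"]["pixels"][175:310,225:335,::-1],None,fx=4,fy=4,interpolation=cv2.INTER_CUBIC);cv2.imwrite("pics/c2.png",b)
E
```

```text
scene red 743 [306.2 228.9] [[280.3999938964844, 228.1999969482422], [321.70001220703125, 208.1999969482422], [332.1000061035156, 229.60000610351562], [290.70001220703125, 249.6999969482422]]
scene blue 151 [390.2 261.1] [[380.0, 264.0], [385.29998779296875, 251.6999969482422], [400.3999938964844, 258.20001220703125], [395.1000061035156, 270.5]]
scene green 4502 [483.4 353.8] [[418.5, 357.29998779296875], [504.3999938964844, 292.29998779296875], [548.2999877929688, 350.29998779296875], [462.29998779296875, 415.29998779296875]]
scene green 2432 [281.8 258.6] [[233.5, 230.1999969482422], [283.5, 202.5], [330.1000061035156, 287.0], [280.1000061035156, 314.6000061035156]]
top red 142 [210.6 232.5] [[205.10000610351562, 242.60000610351562], [208.10000610351562, 221.3000030517578], [216.10000610351562, 222.39999389648438], [213.0, 243.6999969482422]]
top red 658 [152.  165.6] [[138.6999969482422, 180.89999389648438], [144.39999389648438, 146.6999969482422], [165.3000030517578, 150.1999969482422], [159.60000610351562, 184.39999389648438]]
top blue 40 [141.6 263. ] [[137.0, 257.0], [144.1999
[... 802 characters left out ...]
000000476837158, 334.3999938964844], [0.0, 228.6999969482422], [79.0999984741211, 230.0], [77.4000015258789, 335.6000061035156]]
top green 147 [231.  211.5] [[217.0, 207.0], [245.0, 207.0], [245.0, 216.0], [217.0, 216.0]]
top green 343 [186.7 204.3] [[160.39999389648438, 206.0], [161.60000610351562, 196.10000610351562], [212.89999389648438, 202.5], [211.6999969482422, 212.5]]
top green 120 [168.4 178.4] [[163.0, 190.0], [167.10000610351562, 165.6999969482422], [173.89999389648438, 166.8000030517578], [169.8000030517578, 191.10000610351562]]
top green 175 [182.1 179.9] [[175.5, 193.8000030517578], [180.0, 164.6999969482422], [188.6999969482422, 166.0], [184.1999969482422, 195.10000610351562]]
```

View pics/c1.png

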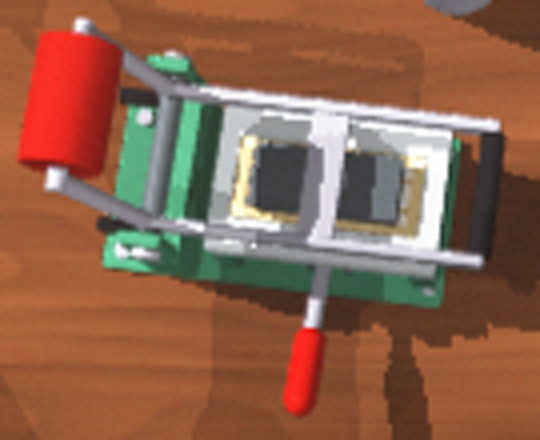

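The crop shows the grip bar's middle at (487,195) and the lever grip at (304,370), which is about (256.8,188.6) and (210.9,232.4) in full-frame pixels.

```bash
python3 - <<'E'
from h import *
d=pickle.load(open("f0.pkl","rb"));t=d["top"];s=d["scene"]
c=lambda x,y:(135+(x+.5)/4-.5,140+(y+.5)/4-.5)
be=[ray(t,c(495,125),.125),ray(t,c(482,262),.125)];print("bar ends",be,np.linalg.norm(be[0]-be[1]))
bar=ray(t,c(487.5,194),.125);lev=ray(t,(210.6,232.5),.078)
# cw centre z .245
cw=ray(t,(152,165.6),.245)
# scene-view residual check later
# fit press pose: bar(0,-.11), lever(-.126,0), cw(0,.14)
A=np.array([[0,-.11],[-.126,0],[0,.14]]);B=np.array([bar,lev,cw])[:,:2]
ac,bc=A-A.mean(0),B-B.mean(0)
th=np.arctan2((ac[:,0]*bc[:,1]-ac[:,1]*bc[:,0]).sum(),(ac*bc).sum())
R=np.array([[np.cos(th),-np.sin(th)],[np.sin(th),np.cos(th)]]);o=B.mean(0)-R@A.mean(0)
print("press",o,th,"res mm",1e3*(B-(A@R.T+o)))
w=lambda x,y,z:np.r_[R@[x,y]+o,z]
print("bar w",w(0,-.11,.125),"lever",w(-.126,0,.075),"hinge",w(0,.11,.125))
pts=[w(0,-.11,.125),w(-.126,0,.075),w(.065,.127,0),w(-.065,.127,0),w(-.065,-.08,0)]
print("scene proj",proj(s,pts).round(1).tolist());print("top proj",proj(t,pts).round(1).tolist())
k=np.array([ray(t,p,.008) for p in[[327.7,248.2],[340.3,170.6],[394.3,179.3],[381.6,257]]])
print("rack",k.mean(0),np.linalg.norm(k[1]-k[0]),np.linalg.norm(k[2]-k[1]),"x dir",np.arctan2(*(k[1]-k[0])[1::-1]),np.arctan2(*(k[2]-k[3])[1::-1]))
# done panel
im=t["pixels"];
cv2.imwrite("pics/c3.png",np.hstack([cv2.resize(im[160:265,320:405,::-1],None,fx=5,fy=5,interpolation=cv2.INTER_CUBIC)]))
def sv(n,u):print(n,[ray(t,u,z).round(3).tolist() for z in(.0,.1,.15)])
sv("glue",(131,265));sv("cup",(249,120));sv("light",(298,140))
E
```

```text
bar ends [array([ 0.63248059, -0.02534144,  0.125     ]), array([ 0.53895328, -0.01759874,  0.125     ])] 0.09384726066264987
press [0.59602451 0.08939274] -0.11056563595657247 res mm [[ 1.05893594 -0.83484361]
 [-2.02577584  0.23055476]
 [ 0.9668399   0.60428886]]
bar w [ 0.58388706 -0.01993558  0.125     ] lever [0.47079389 0.10329565 0.075     ] hinge [0.60816197 0.19872107 0.125     ]
scene proj [[252.9, 191.5], [313.6, 216.6], [270.4, 297.9], [316.0, 277.9], [278.5, 221.3]]
top proj [[256.2, 188.5], [210.8, 231.8], [181.6, 166.6], [174.7, 208.4], [243.2, 216.8]]
rack [ 0.53749432 -0.33020906  0.008     ] 0.23614320801377892 0.16230644366896482 x dir -0.1877048879211063 -0.21570563115232216
glue [[0.377, 0.342, 0.0], [0.379, 0.309, 0.1], [0.379, 0.293, 0.15]]
cup [[0.828, 0.004, 0.0], [0.788, 0.002, 0.1], [0.767, 0.002, 0.15]]
light [[0.764, -0.148, 0.0], [0.729, -0.136, 0.1], [0.712, -0.13, 0.15]]
```

View pics/c3.png

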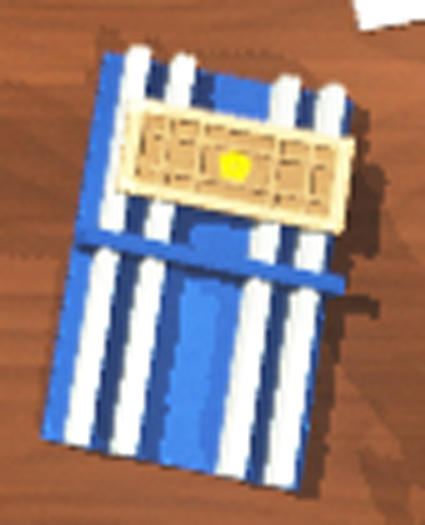

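The crop shows the four slats and the divider running from (80,243) to (343,287). The finished panel's flower is at (235,165), and the free bay is the lower half, towards the robot.

```bash
cat >> h.py <<'E'
from scipy.spatial.transform import Rotation as Ro
def down(yaw): return Ro.from_euler('z',yaw)*Ro.from_euler('x',np.pi)
def delta(o,p,Rt=None):
    R0=Ro.from_rotvec(o["orientation"]);s=R0.inv().apply(np.array(p)-o["tcp_pos"])/.15
    w=(R0.inv()*Rt).as_rotvec()/np.pi if Rt is not None else np.zeros(3)
    return s.round(3),w.round(4)
pr_o=np.array([.596,.0894]);pr_t=-.1106
def pw(x,y,z,o=None,t=None):
    o=pr_o if o is None else o;t=pr_t if t is None else t
    return np.r_[o+np.array([[np.cos(t),-np.sin(t)],[np.sin(t),np.cos(t)]])@[x,y],z]
E
python3 - <<'E'
from h import *
from bench import r
d=pickle.load(open("f0.pkl","rb"));t=d["top"]
c=lambda x,y:(320+(x+.5)/5-.5,160+(y+.5)/5-.5)
N=np.array([ray(t,c(*p),.028) for p in[(78,440),(125,450),(230,472),(280,484)]])
F=np.array([ray(t,c(*p),.028) for p in[(138,48),(183,58),(288,78),(332,88)]])
print("len",np.linalg.norm(F-N,axis=1),"ang",np.arctan2((F-N)[:,1],(F-N)[:,0]),"span",np.linalg.norm(N[0]-N[3]),np.linalg.norm(F[0]-F[3]))
D=np.array([ray(t,c(*p),.036) for p in[(80,243),(343,287)]]);print("centre",(N.mean(0)+F.mean(0))/2,"divider mid",D.mean(0),np.linalg.norm(D[0]-D[1]),np.arctan2(*(D[0]-D[1])[1::-1])-np.pi/2)
print("done",ray(t,c(237,165),.036))
o=r.get_obs();print(delta(o,pw(0,-.11,.24),down(pr_t)), pw(0,-.11,.24))
E
```

```text
len [0.23411335 0.23354295 0.23401024 0.23409497] ang [-0.18232372 -0.18214833 -0.19204599 -0.18168769] span 0.1154370796444311 0.1152885552174571
centre [ 0.53838637 -0.3245886   0.028     ] divider mid [ 0.53485514 -0.32439806  0.036     ] 0.15114618221276757 -0.15642309082010875
done [ 0.59347267 -0.34196555  0.036     ]
(array([ 3.712, -3.316,  0.015]), array([-5.000e-04,  1.000e-04,  1.224e-01])) [ 0.58385879 -0.01992791  0.24      ]
```

>>> send_rows:
  deltas:
    - [0.55, 0.93, -0.83, 0, 0, 0, 0]
    - [0.55, 0.93, -0.83, 0, 0, 0, 0]
    - [0.55, 0.93, -0.83, 0, 0, 0, 0]
    - [0.55, 0.93, -0.83, 0, 0, 0, 0]
    - [0.55, 0.93, -0.83, 0, 0, 0, 0]

```text
clock: 0.52
tcp_pos: [0.2865, -0.4872, 0.2419]
orientation: [-3.108, -0.437, -0.002]
contact_force: [1.4, -0.5, 1.1]
grip_width: 0.047
```

>>> send_rows:
  deltas:
    - [0.55, 0.93, -0.83, 0, 0, 0, 0]
    - [0.55, 0.93, -0.83, 0, 0, 0, 0]
    - [0.55, 0.93, -0.83, 0, 0, 0, 0]
    - [0.55, 0.93, -0.83, 0, 0, 0, 0]
    - [0.55, 0.93, -0.83, 0, 0, 0, 0]

```text
clock: 0.93
tcp_pos: [0.3865, -0.3295, 0.2422]
orientation: [-3.109, -0.438, -0.002]
contact_force: [0.1, 0.4, -0.4]
grip_width: 0.047
```

>>> send_rows:
  deltas:
    - [0.55, 0.93, -0.83, 0, 0, 0, 0]
    - [0.55, 0.93, -0.83, 0, 0, 0, 0]
    - [0.55, 0.93, -0.83, 0, 0, 0, 0]
    - [0.55, 0.93, -0.83, 0, 0, 0, 0]
    - [0.55, 0.93, -0.83, 0, 0, 0, 0]

```text
clock: 1.35
tcp_pos: [0.4868, -0.1716, 0.2424]
orientation: [-3.109, -0.438, -0.002]
contact_force: [1.1, 0.2, 0.2]
grip_width: 0.0469
```

>>> send_rows:
  deltas:
    - [0.55, 0.92, -0.83, 0, 0, 0, 0.06]
    - [0.55, 0.92, -0.83, 0, 0, 0, 0.12]
    - [0.55, 0.92, -0.83, 0, 0, 0, 0.122]
    - [0.55, 0.92, -0.83, 0, 0, 0, 0.122]
    - [0.55, 0.92, -0.83, 0, 0, 0, 0.122]
    - [0.55, 0.92, -0.83, 0, 0, 0, 0.122]
    - [0.55, 0.92, -0.83, 0, 0, 0, 0.122]

```text
clock: 1.93
tcp_pos: [0.5839, -0.0175, 0.2417]
orientation: [-3.137, 0.165, 0.002]
contact_force: [-0.4, -0.6, -0.3]
grip_width: 0.0472
```

```bash
python3 - <<'E'
from h import *
from bench import r
f=r.grab_frame("wrist");pickle.dump(f,open("w1.pkl","wb"));cv2.imwrite("pics/w1.png",f["pixels"][...,::-1])
o=r.get_obs();print(o["clock"],o["tcp_pos"],o["joints"].round(2),o["grip_width"])
print(delta(o,pw(0,-.11,.125-.006),down(pr_t)));print(proj(f,[pw(0,-.11,.125),pw(.042,-.11,.125),pw(-.042,-.11,.125)]))
E
```

```text
1.9833 [ 0.5832969  -0.01975894  0.24166369] [ 0.15  0.35 -0.28  1.76  0.11  1.05 -1.85] 0.04681096412472986
(array([0.005, 0.   , 0.818]), array([0.0001, 0.0004, 0.0008]))
[[255.78777204 192.02915937]
 [256.16542241 142.7338672 ]
 [255.44580678 236.66641875]]
```

View pics/w1.png

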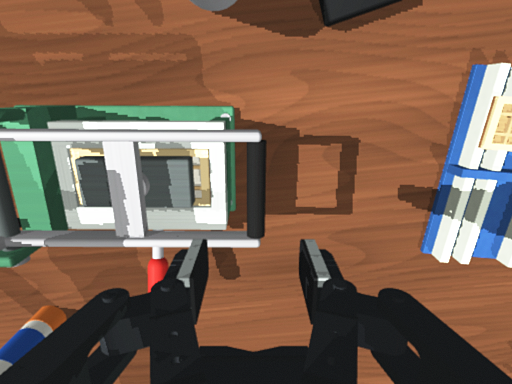

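The wrist view shows the bar's middle at (256,188) against a predicted (256,192), running parallel to the jaws. I'm going down to pinch it.

>>> send_rows:
  deltas:
    - [0.55, 0.005, 0, 0.25, 0, 0, 0]
    - [0.55, 0.005, 0, 0.5, 0, 0, 0]
    - [0.55, 0.005, 0, 0.7, 0, 0, 0]
    - [0.55, 0.005, 0, 0.82, 0, 0, 0]
    - [0.55, 0.005, 0, 0.82, 0, 0, 0]
    - [0.55, 0.005, 0, 0.82, 0, 0, 0]
    - [0.1, 0.005, 0, 0.82, 0, 0, 0]
    - [0.1, 0.005, 0, 0.82, 0, 0, 0]
    - [0.1, 0.005, 0, 0.82, 0, 0, 0]
    - [0.1, 0.005, 0, 0.82, 0, 0, 0]
    - [0.1, 0.005, 0, 0.82, 0, 0, 0]
  squeeze: 40

```text
clock: 2.9
tcp_pos: [0.5857, -0.0197, 0.1213]
orientation: [-3.137, 0.172, -0.005]
contact_force: [-0.9, 0.5, 7.3]
grip_width: 0.0148
```

```bash
python3 - <<'E'
from h import *
from bench import r
o=r.get_obs();print(o["tcp_pos"],o["grip_width"],o["contact_force"])
# arc deltas from q=0, in 3 calls
q=np.array([0,.1,.2,.3,.4,.5,.6,.7,.8,.9,1.,1.1,1.2,1.3,1.4,1.5])
y=-220*np.cos(q)+220;z=220*np.sin(q)
for a,b in((0,7),(7,11),(11,15)):
    print([(round(-(y[i]-y[a])/150,3),round(-(z[i]-z[a])/150,3)) for i in range(a+1,b+1)])
E
```

```text
[ 0.58566678 -0.01974951  0.12132819] 0.014821848658171733 [-0.90765864  0.51467679  7.32553012]
[(np.float64(-0.007), np.float64(-0.146)), (np.float64(-0.029), np.float64(-0.291)), (np.float64(-0.066), np.float64(-0.433)), (np.float64(-0.116), np.float64(-0.571)), (np.float64(-0.18), np.float64(-0.703)), (np.float64(-0.256), np.float64(-0.828)), (np.float64(-0.345), np.float64(-0.945))]
[(np.float64(-0.1), np.float64(-0.107)), (np.float64(-0.21), np.float64(-0.204)), (np.float64(-0.329), np.float64(-0.289)), (np.float64(-0.456), np.float64(-0.362))]
[(np.float64(-0.134), np.float64(-0.06)), (np.float64(-0.273), np.float64(-0.106)), (np.float64(-0.416), np.float64(-0.138)), (np.float64(-0.562), np.float64(-0.156))]
```

>>> send_rows:
  deltas:
    - [0.1, 0, 0, -0.07, 0, 0, 0]
    - [0.1, 0, -0.007, -0.146, 0, 0, 0]
    - [0.1, 0, -0.016, -0.22, 0, 0, 0]
    - [0.1, 0, -0.029, -0.291, 0, 0, 0]
    - [0.1, 0, -0.046, -0.363, 0, 0, 0]
    - [0.1, 0, -0.066, -0.433, 0, 0, 0]
    - [0.1, 0, -0.09, -0.503, 0, 0, 0]
    - [0.1, 0, -0.116, -0.571, 0, 0, 0]
    - [0.1, 0, -0.146, -0.638, 0, 0, 0]
    - [0.1, 0, -0.18, -0.703, 0, 0, 0]
    - [0.1, 0, -0.216, -0.767, 0, 0, 0]
    - [0.1, 0, -0.256, -0.828, 0, 0, 0]
    - [0.1, 0, -0.3, -0.888, 0, 0, 0]
    - [0.1, 0, -0.345, -0.945, 0, 0, 0]
    - [0.1, 0, -0.345, -0.945, 0, 0, 0]

```text
clock: 4.15
tcp_pos: [0.5909, 0.0283, 0.2641]
orientation: [3.132, -0.174, 0.005]
contact_force: [-0.7, -8.2, 3.5]
grip_width: 0.0142
```

```bash
python3 - <<'E'
from h import *
from bench import r
o=r.get_obs();print(o["tcp_pos"],o["grip_width"],o["contact_force"],o["orientation"])
P=lambda q:pw(0,.11-.22*np.cos(q),.125+.22*np.sin(q)-.004)
print(P(.7))
E
```

```text
[0.59088092 0.0283264  0.26413852] 0.014174338211717185 [-0.69337742 -8.19210405  3.5132359 ] [ 3.13171146 -0.1742242   0.00524615]
[0.58956899 0.03149072 0.26272789]
```

Tracking follows the arc. I'll continue to about 1.5 rad.

>>> send_rows:
  deltas:
    - [0.1, 0, -0.05, -0.055, 0, 0, 0]
    - [0.1, 0, -0.1, -0.107, 0, 0, 0]
    - [0.1, 0, -0.155, -0.157, 0, 0, 0]
    - [0.1, 0, -0.21, -0.204, 0, 0, 0]
    - [0.1, 0, -0.27, -0.248, 0, 0, 0]
    - [0.1, 0, -0.329, -0.289, 0, 0, 0]
    - [0.1, 0, -0.392, -0.327, 0, 0, 0]
    - [0.1, 0, -0.456, -0.362, 0, 0, 0]

```text
clock: 4.82
tcp_pos: [0.5983, 0.0945, 0.3197]
orientation: [3.13, -0.179, 0.006]
contact_force: [-5.0, -11.9, 19.4]
grip_width: 0.014
```

>>> send_rows:
  deltas:
    - [0.1, 0, -0.067, -0.03, 0, 0, 0]
    - [0.1, 0, -0.134, -0.06, 0, 0, 0]
    - [0.1, 0, -0.203, -0.085, 0, 0, 0]
    - [0.1, 0, -0.273, -0.106, 0, 0, 0]
    - [0.1, 0, -0.344, -0.124, 0, 0, 0]
    - [0.1, 0, -0.416, -0.138, 0, 0, 0]
    - [0.1, 0, -0.49, -0.148, 0, 0, 0]
    - [0.1, 0, -0.562, -0.156, 0, 0, 0]
    - [0.1, 0, -0.562, -0.156, 0, 0, 0]

```text
clock: 5.57
tcp_pos: [0.6085, 0.1878, 0.3428]
orientation: [-3.131, 0.166, -0.013]
contact_force: [3.4, 4.3, 9.8]
grip_width: 0.014
```

```bash
python3 - <<'E'
from h import *
from bench import r
o=r.get_obs();print(o["clock"],o["tcp_pos"],o["grip_width"],o["contact_force"],o["joints"].round(2))
P=lambda q:pw(0,.11-.22*np.cos(q),.125+.22*np.sin(q)-.004)
print(P(1.5),delta(o,P(1.5)),delta(o,P(1.75)))
E
```

```text
5.5667 [0.60845854 0.18784596 0.34281903] 0.013955998334783731 [3.35375518 4.28255029 9.7762899 ] [-0.13  0.36 -0.36  1.51  0.13  1.28 -2.18]
[0.60642354 0.18326081 0.3404489 ] (array([-0.01 ,  0.032,  0.016]), array([0., 0., 0.])) (array([-0.009, -0.333,  0.038]), array([0., 0., 0.]))
```

>>> send_rows:
  deltas:
    - [1, 0, 0, 0, 0, 0, 0]
    - [1, 0, 0, 0, 0, 0, 0]
    - [1, 0, -0.06, 0, 0, 0, 0]
    - [1, 0, -0.12, 0, 0, 0, 0]
    - [1, 0, -0.18, 0, 0, 0, 0]
    - [1, 0, -0.24, 0, 0, 0, 0]
    - [1, 0, -0.3, 0, 0, 0, 0]
    - [1, 0, -0.3, 0, 0, 0, 0]
    - [1, 0, -0.3, -0.2, 0, 0, 0]
    - [1, 0, -0.3, -0.4, 0, 0, 0]
    - [1, 0, -0.3, -0.5, 0, 0, 0]
    - [1, 0, -0.3, -0.5, 0, 0, 0]

```text
clock: 6.57
tcp_pos: [0.613, 0.2279, 0.4186]
orientation: [-3.134, 0.174, -0.01]
contact_force: [0.2, 0.5, 1.2]
grip_width: 0.0853
```

```bash
python3 - <<'E'
from h import *
from bench import r
o=r.get_obs();print(o["clock"],o["tcp_pos"],o["grip_width"],o["contact_force"],o["joints"].round(2))
f=r.grab_frame("scene");g=r.grab_frame("top")
cv2.imwrite("pics/s2.png",np.hstack([cv2.resize(x["pixels"][a:a+200,b:b+200,::-1],(400,400)) for x,a,b in((f,140,200),(g,100,100))]))
print("bar pred q1.75 scene/top",proj(f,pw(0,.149,.3415)),proj(g,pw(0,.149,.3415)))
E
```

```text
6.5667 [0.61304992 0.22794254 0.4185634 ] 0.08527581661381202 [0.24260148 0.52558198 1.15482491] [-0.2   0.36 -0.36  1.35  0.13  1.45 -2.23]
bar pred q1.75 scene/top [[310.43532554 201.35832505]] [[135.85459384 153.84204599]]
```

View pics/s2.png

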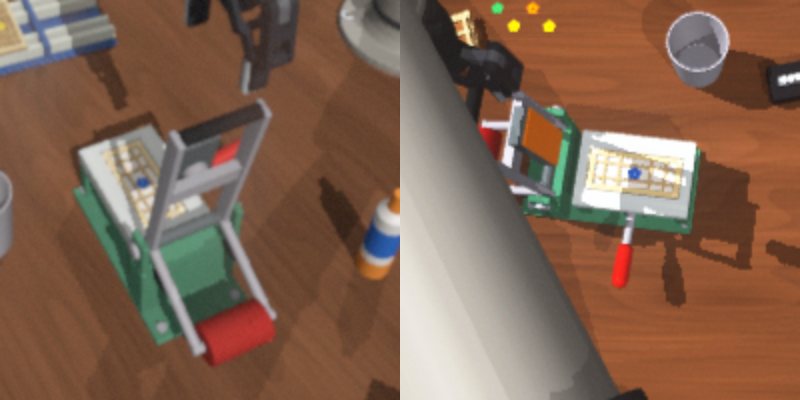

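The arm is fully open: bar at about scene (310,205), as predicted, with the robot clear. The panel lies face up in the nest, flower at top view (217.5,186.5), and the lever is up.

>>> send_rows:
  deltas:
    - [0.6, -0.84, 0.96, 0, 0, 0, 0]
    - [0.6, -0.84, 0.96, 0, 0, 0, 0]
    - [0.6, -0.84, 0.96, 0, 0, 0, 0]
    - [0.6, -0.84, 0.96, 0, 0, 0, 0]
    - [0.6, -0.84, 0.96, 0.2, 0, 0, 0]
    - [0.6, -0.84, 0.96, 0.4, 0, 0, 0]
    - [0.6, -0.84, 0.96, 0.7, 0, 0, 0]
    - [0.6, -0.84, 0.96, 0.95, 0, 0, 0]
    - [0.6, -0.84, 0.96, 0.95, 0, 0, 0]
    - [0.6, -0.84, 0.96, 0.95, 0, 0, 0]

```text
clock: 7.5
tcp_pos: [0.4689, 0.0976, 0.2694]
orientation: [3.135, -0.172, -0.009]
contact_force: [0.4, 0.3, 1.8]
grip_width: 0.0511
```

```bash
python3 - <<'E'
from h import *
from bench import r
o=r.get_obs();print(o["clock"],o["tcp_pos"],o["joints"].round(2))
f=r.grab_frame("wrist");h=cv2.cvtColor(f["pixels"],cv2.COLOR_RGB2HSV);H,S,V=[h[...,i].astype(int) for i in range(3)]
for c in blobs(((H<5)|(H>174))&(S>180)&(V>90),60):
    b=cv2.minAreaRect(c);print("red",b,ray(f,b[0],.08))
g=pickle.load(open("f0.pkl","rb"))["top"];print("panel",ray(g,(217.3,186.3),.088),pw(0,0,.088))
print("pred",pw(-.126,0,.075),proj(f,pw(-.126,0,.078)));print(delta(o,pw(-.128,0,.075),down(pr_t)))
E
```

```text
7.5 [0.46888234 0.09759069 0.26944046] [-0.02  0.15 -0.35  1.95  0.06  1.05 -2.07]
red ((247.5, 169.0), (56.0, 19.0), 90.0) [0.47163665 0.10281541 0.08      ]
red ((31.96828842163086, 57.68537139892578), (49.239341735839844, 33.175445556640625), 77.9052505493164) [0.6039961  0.29649174 0.08      ]
panel [0.59630321 0.0880725  0.088     ] [0.596  0.0894 0.088 ]
pred [0.47076985 0.10330721 0.075     ] [[247.17043509 169.38682897]]
(array([ 0.003, -0.042,  1.296]), array([0.0007, 0.0019, 0.0003]))
```

>>> send_rows:
  deltas:
    - [0.6, 0, -0.042, 0.25, 0, 0, 0]
    - [0.6, 0, -0.042, 0.5, 0, 0, 0]
    - [0.6, 0, -0.042, 0.75, 0, 0, 0]
    - [0.6, 0, -0.042, 0.9, 0, 0, 0]
    - [0.6, 0, -0.042, 0.9, 0, 0, 0]

```text
clock: 7.97
tcp_pos: [0.4706, 0.1045, 0.1344]
orientation: [3.136, -0.172, -0.006]
contact_force: [0.1, 0.2, -0.2]
grip_width: 0.0517
```

>>> send_rows:
  deltas:
    - [0.6, 0, 0, 0.15, 0, 0, 0]
    - [0.6, 0, 0, 0.3, 0, 0, 0]
    - [0.6, 0, 0, 0.4, 0, 0, 0]
    - [0.6, 0, 0, 0.4, 0, 0, 0]
    - [0.1, 0, 0, 0.4, 0, 0, 0]
    - [0.1, 0, 0, 0.4, 0, 0, 0]
    - [0.1, 0, 0, 0.4, 0, 0, 0]
    - [0.1, 0, 0, 0.4, 0, 0, 0]
    - [0.1, 0, 0, 0.4, 0, 0, 0]
  squeeze: 30

```text
clock: 8.72
tcp_pos: [0.473, 0.1034, 0.0782]
orientation: [3.136, -0.174, 0.005]
contact_force: [0.2, -5.0, 2.4]
grip_width: 0.0207
```

>>> send_rows:
  deltas:
    - [0.1, 0, 0, 0.03, 0, 0, 0]
    - [0.1, -0.005, 0, 0.06, 0, 0, 0]
    - [0.1, -0.01, 0, 0.09, 0, 0, 0]
    - [0.1, -0.02, 0, 0.12, 0, 0, 0]
    - [0.1, -0.02, 0, 0.15, 0, 0, 0]
    - [0.1, -0.02, 0, 0.18, 0, 0, 0]
    - [0.1, -0.02, 0, 0.21, 0, 0, 0]
    - [0.1, -0.02, 0, 0.24, 0, 0, 0]
    - [0.1, -0.01, 0, 0.27, 0, 0, 0]
    - [0.1, -0.005, 0, 0.3, 0, 0, 0]
    - [0.1, 0, 0, 0.33, 0, 0, 0]
    - [0.1, 0, 0, 0.35, 0, 0, 0]
    - [0.1, 0, 0, 0.35, 0, 0, 0]
    - [0.1, 0, 0, 0.35, 0, 0, 0]

```text
clock: 9.88
tcp_pos: [0.4712, 0.1036, 0.0258]
orientation: [3.134, -0.173, -0.0]
contact_force: [-6.7, -4.4, 15.2]
grip_width: 0.0207
```

>>> send_rows:
  deltas:
    - [0.6, 0, 0, 0, 0, 0, 0]
    - [0.6, 0, 0, 0, 0, 0, 0]
    - [0.6, 0, 0, 0, 0, 0, 0]
    - [0.6, 0, 0, -0.2, 0, 0, 0]
    - [0.6, 0, 0, -0.5, 0, 0, 0]
    - [1, 0, 0, -0.8, 0, 0, 0]
    - [1, 0, 0, -1, 0, 0, 0]
    - [1, 0, 0, -1, 0, 0, 0]

```text
clock: 10.55
tcp_pos: [0.4758, 0.1066, 0.1812]
orientation: [-3.133, 0.172, -0.019]
contact_force: [1.3, 0.7, 0.2]
grip_width: 0.0843
```

>>> send_rows:
  deltas:
    - [1, 0.1, 0, -0.2, 0, 0, -0.038]
    - [1, 0.2, 0, -0.3, 0, 0, -0.077]
    - [1, 0.3, 0, -0.3, 0, 0, -0.115]
    - [1, 0.4, 0, -0.3, 0, 0, -0.154]
    - [1, 0.5, 0, -0.3, 0, 0, -0.192]
    - [1, 0.6, 0, -0.3, 0, 0, -0.231]
    - [1, 0.7, 0, -0.3, 0, 0, -0.269]
    - [1, 0.84, 0, -0.3, 0, 0, -0.308]
    - [1, 0.84, 0, -0.3, 0, 0, -0.346]
    - [1, 0.84, 0, -0.3, 0, 0, -0.385]
    - [1, 0.84, 0, -0.3, 0, 0, -0.423]
    - [1, 0.84, 0, -0.3, 0, 0, -0.462]
    - [1, 0.84, 0, -0.3, 0, 0, -0.5]
    - [1, 0.84, 0, -0.3, 0, 0, -0.5]
    - [1, 0.84, 0, -0.3, 0, 0, -0.5]

```text
clock: 11.8
tcp_pos: [0.5967, 0.091, 0.2189]
orientation: [-2.343, -2.092, -0.001]
contact_force: [0.2, -0.3, 0.4]
grip_width: 0.0855
```

```bash
python3 - <<'E'
from h import *
from bench import r
o=r.get_obs();print(o["clock"],o["tcp_pos"],o["joints"].round(2))
f=r.grab_frame("wrist");g=r.grab_frame("scene")
w=lambda z:[pw(sx*.028,sy*.065,z) for sx,sy in((-1,-1),(1,-1),(1,1),(-1,1))]
a=f["pixels"].copy();b=g["pixels"].copy()
cv2.imwrite("pics/w3.png",np.hstack([cv2.resize(a[...,::-1],(400,300)),cv2.resize(b[160:310,200:400,::-1],(400,300))]))
print(proj(f,w(.109)).round(0).tolist(),proj(f,[pw(0,0,.109)]),proj(f,[pw(-.126,0,.03)]))
h=cv2.cvtColor(a,cv2.COLOR_RGB2HSV);m=cv2.inRange(h,(105,120,60),(130,255,255))
for c in blobs(m,20):
    q=cv2.minAreaRect(c);print("blue",q[0],q[1],ray(f,q[0],.107))
print(delta(o,pw(0,0,.107),down(pr_t+np.pi/2)))
E
```

```text
11.8 [0.59672617 0.09100088 0.21886353] [ 0.2   0.45 -0.61  1.72  0.29  1.06 -0.61]
[[221.0, 264.0], [283.0, 264.0], [288.0, 115.0], [215.0, 116.0]] [[251.83726081 195.79016684]] [[135.60260673 173.19736026]]
blue (254.5, 194.0) (19.0, 20.0) [0.59831864 0.09006048 0.107     ]
(array([-0.011, -0.004,  0.746]), array([ 0.    , -0.0001, -0.0008]))
```

View pics/w3.png

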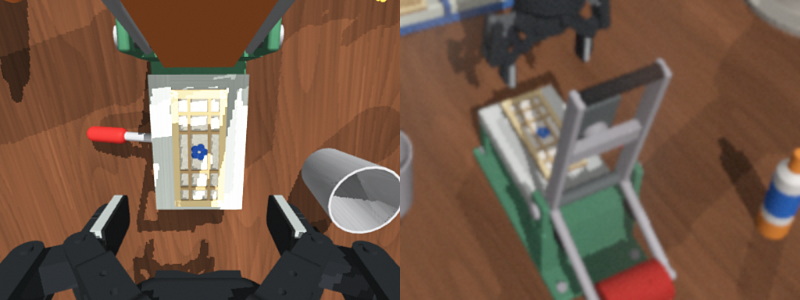

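The wrist view shows the lever down and the panel raised, with its edges at the pixels predicted for z=0.109 and its flower at (254,194). I'm going down to grip it.

>>> send_rows:
  deltas:
    - [0.9, -0.01, 0.005, 0.2, 0, 0, 0]
    - [0.9, -0.01, 0.005, 0.4, 0, 0, 0]
    - [0.9, -0.01, 0.005, 0.55, 0, 0, 0]
    - [0.9, -0.01, 0.005, 0.65, 0, 0, 0]
    - [0.9, -0.01, 0.005, 0.7, 0, 0, 0]
    - [0.9, -0.01, 0.005, 0.745, 0, 0, 0]
    - [0.9, -0.01, 0.005, 0.745, 0, 0, 0]
    - [0.9, -0.01, 0.005, 0.745, 0, 0, 0]
    - [0.75, -0.01, 0.005, 0.745, 0, 0, 0]
    - [0.7, -0.01, 0.005, 0.745, 0, 0, 0]
    - [0.65, -0.01, 0.005, 0.745, 0, 0, 0]
    - [0.55, -0.01, 0.005, 0.745, 0, 0, 0]
    - [0.5, -0.01, 0.005, 0.745, 0, 0, 0]
    - [0.5, -0.01, 0.005, 0.745, 0, 0, 0]
    - [0.5, -0.01, 0.005, 0.745, 0, 0, 0]
  squeeze: 25

```text
clock: 13.15
tcp_pos: [0.5978, 0.0896, 0.1081]
orientation: [2.339, 2.096, 0.002]
contact_force: [-0.7, -0.0, 6.3]
grip_width: 0.0552
```

>>> send_rows:
  deltas:
    - [0.5, 0, 0, -0.03, 0, 0, 0]
    - [0.5, 0, 0, -0.08, 0, 0, 0]
    - [0.5, 0, 0, -0.15, 0, 0, 0]
    - [0.5, 0, 0, -0.25, 0, 0, 0]
    - [0.5, 0, 0, -0.35, 0, 0, 0]
    - [0.5, 0, 0, -0.45, 0, 0, 0]
    - [0.5, 0, 0, -0.5, 0, 0, 0]
    - [0.5, 0, 0, -0.5, 0, 0, 0]

```text
clock: 13.82
tcp_pos: [0.5984, 0.0899, 0.1845]
orientation: [2.338, 2.095, 0.005]
contact_force: [1.1, -0.9, -0.3]
grip_width: 0.0553
```

```bash
cat >> h.py <<'E'
ra_o=np.array([.537,-.3245]);ra_t=-.183
def rw(x,y,z): return pw(x,y,z,ra_o,ra_t)
E
python3 - <<'E'
from h import *
from bench import r
o=r.get_obs();print(o["clock"],o["tcp_pos"],o["joints"].round(2),o["grip_width"],o["contact_force"])
f=r.grab_frame("wrist");a=f["pixels"]
cv2.imwrite("pics/w4.png",a[...,::-1])
print(delta(o,rw(-.06,0,.2),down(ra_t+np.pi/2)),rw(-.06,0,.2))
h=cv2.cvtColor(a,cv2.COLOR_RGB2HSV);m=cv2.inRange(h,(105,120,60),(130,255,255))
for c in blobs(m,20):
    q=cv2.minAreaRect(c);print("blue",q[0],q[1],ray(f,q[0],o["tcp_pos"][2]+.002))
E
```

```text
13.8167 [0.59841995 0.08985355 0.18453459] [ 0.2   0.49 -0.6   1.76  0.32  0.99 -0.63] 0.05527404178062853 [ 1.078393   -0.86689834 -0.30276434]
(array([-2.761, -0.503, -0.108]), array([ 0.0012, -0.0004,  0.0234])) [ 0.47800187 -0.31358118  0.2       ]
blue (253.365478515625, 261.11676025390625) (32.06117248535156, 33.913597106933594) [0.59929974 0.09211953 0.18653459]
```

View pics/w4.png

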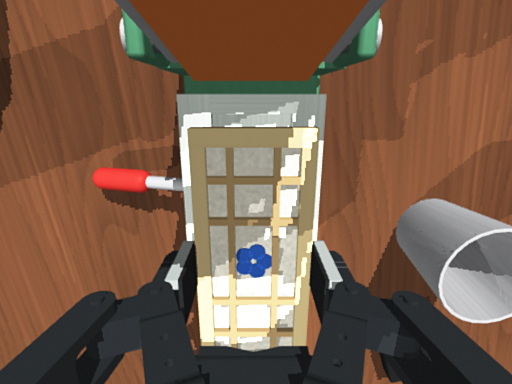

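The panel is held level, flower at (253,261) and about 2 mm from the TCP. I'm carrying it to the rack.

>>> send_rows:
  deltas:
    - [0.5, -0.06, -0.01, -0.05, 0, 0, 0]
    - [0.5, -0.18, -0.035, -0.11, 0, 0, 0]
    - [0.5, -0.33, -0.06, -0.11, 0, 0, 0]
    - [0.5, -0.48, -0.09, -0.11, 0, 0, 0]
    - [0.5, -0.63, -0.115, -0.11, 0, 0, 0]
    - [0.5, -0.78, -0.14, -0.11, 0, 0, 0]
    - [0.5, -0.92, -0.168, -0.11, 0, 0, 0]

```text
clock: 14.45
tcp_pos: [0.5558, -0.0471, 0.1979]
orientation: [-2.34, -2.095, 0.002]
contact_force: [-0.5, 0.1, 0.1]
grip_width: 0.055
```

>>> send_rows:
  deltas:
    - [0.5, -0.15, -0.03, 0, 0, 0, 0]
    - [0.5, -0.3, -0.055, 0, 0, 0, 0]
    - [0.5, -0.46, -0.085, 0, 0, 0, 0]
    - [0.5, -0.62, -0.115, 0, 0, 0, 0]
    - [0.5, -0.77, -0.14, 0, 0, 0, 0]
    - [0.5, -0.92, -0.168, 0, 0, 0, 0]

```text
clock: 14.95
tcp_pos: [0.5154, -0.1811, 0.1979]
orientation: [-2.339, -2.095, 0.002]
contact_force: [-0.6, -0.2, -0.8]
grip_width: 0.0549
```

>>> send_rows:
  deltas:
    - [0.5, -0.15, -0.03, 0, 0, 0, 0.008]
    - [0.5, -0.3, -0.055, 0, 0, 0, 0.016]
    - [0.5, -0.46, -0.085, 0, 0, 0, 0.023]
    - [0.5, -0.62, -0.115, 0, 0, 0, 0.023]
    - [0.5, -0.77, -0.14, 0, 0, 0, 0.023]
    - [0.5, -0.87, -0.16, 0, 0, 0, 0.023]
    - [0.5, -0.92, -0.168, 0, 0, 0, 0.023]
    - [0.5, -0.92, -0.168, 0, 0, 0, 0.023]
    - [0.5, -0.92, -0.168, 0, 0, 0, 0.023]

```text
clock: 15.7
tcp_pos: [0.4765, -0.3132, 0.1982]
orientation: [-2.413, -2.01, -0.0]
contact_force: [0.0, 0.4, -0.7]
grip_width: 0.055
```

```bash
python3 - <<'E'
from h import *
from bench import r
o=r.get_obs();print(o["clock"],o["tcp_pos"],o["joints"].round(2),o["grip_width"],o["contact_force"])
f=r.grab_frame("wrist");a=f["pixels"]
cv2.imwrite("pics/w5.png",a[...,::-1])
print("bay near-robot corner/divider ends preds",proj(f,[rw(0,.075,.036),rw(0,-.075,.036),rw(-.118,.058,.028),rw(-.118,-.058,.028)]).round(1).tolist())
print(delta(o,rw(-.06,-.002,.034),down(ra_t+np.pi/2)))
E
```

```text
15.7 [ 0.47653001 -0.3132401   0.19816122] [ 0.86  0.4  -0.49  1.83  0.22  0.97  0.1 ] 0.055038728082854246 [ 0.01658098  0.42720189 -0.72477865]
bay near-robot corner/divider ends preds [[319.5, 99.0], [310.1, 245.6], [194.0, 117.4], [200.4, 227.9]]
(array([-0.015,  0.011,  1.094]), array([-0.0002, -0.0003,  0.0003]))
```

View pics/w5.png

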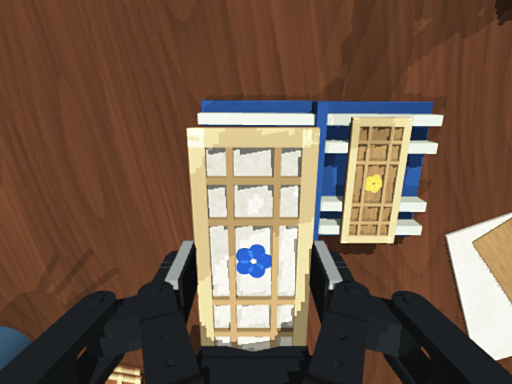

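The wrist view shows the divider's far end at (320,101) against a predicted (319,99), with the panel aligned to the rack. I'm lowering it.

>>> send_rows:
  deltas:
    - [0.5, -0.015, 0.01, 0.15, 0, 0, 0]
    - [0.5, -0.015, 0.01, 0.3, 0, 0, 0]
    - [0.5, -0.015, 0.01, 0.45, 0, 0, 0]
    - [0.5, -0.015, 0.01, 0.6, 0, 0, 0]
    - [0.5, -0.015, 0.01, 0.72, 0, 0, 0]
    - [0.5, -0.015, 0.01, 0.82, 0, 0, 0]
    - [0.5, -0.015, 0.01, 0.9, 0, 0, 0]
    - [0.5, -0.015, 0.01, 0.95, 0, 0, 0]
    - [0.5, -0.015, 0.01, 0.98, 0, 0, 0]
    - [0.5, -0.015, 0.01, 1, 0, 0, 0]
    - [0.5, -0.015, 0.01, 1, 0, 0, 0]
    - [0.5, -0.015, 0.01, 1, 0, 0, 0]

```text
clock: 16.75
tcp_pos: [0.4783, -0.3164, 0.0491]
orientation: [2.413, 2.01, 0.001]
contact_force: [-0.5, -0.3, -0.5]
grip_width: 0.0552
```

>>> send_rows:
  deltas:
    - [0.5, 0, 0, 0.02, 0, 0, 0]
    - [0.5, 0, 0, 0.04, 0, 0, 0]
    - [0.5, 0, 0, 0.055, 0, 0, 0]
    - [0.5, 0, 0, 0.065, 0, 0, 0]
    - [0.5, 0, 0, 0.07, 0, 0, 0]
    - [0.5, 0, 0, 0.07, 0, 0, 0]

```text
clock: 17.25
tcp_pos: [0.4777, -0.3162, 0.0378]
orientation: [-2.414, -2.01, 0.0]
contact_force: [0.4, 0.6, -0.5]
grip_width: 0.0549
```

Not touching yet, so I'm easing down until contact.

>>> send_rows:
  deltas:
    - [0.5, 0, 0, 0.005, 0, 0, 0]
    - [0.5, 0, 0, 0.012, 0, 0, 0]
    - [0.5, 0, 0, 0.018, 0, 0, 0]
    - [0.5, 0, 0, 0.022, 0, 0, 0]
    - [0.5, 0, 0, 0.022, 0, 0, 0]

```text
clock: 17.67
tcp_pos: [0.4779, -0.3163, 0.0348]
orientation: [2.414, 2.011, -0.0]
contact_force: [-0.7, -0.8, 1.0]
grip_width: 0.0549
```

```bash
python3 - <<'E'
from bench import r
o=r.get_obs();print(o["tcp_pos"],o["contact_force"],o["moment"])
E
```

```text
[ 0.47786723 -0.31627406  0.03475667] [-0.6830682  -0.80269915  0.96134717] [ 0.01740004  0.03634108 -0.01460822]
```

>>> send_rows:
  deltas:
    - [0.5, 0, 0, 0.005, 0, 0, 0]
    - [0.5, 0, 0, 0.01, 0, 0, 0]
    - [0.5, 0, 0, 0.013, 0, 0, 0]
    - [0.5, 0, 0, 0.013, 0, 0, 0]

```text
clock: 18.0
tcp_pos: [0.4779, -0.3163, 0.0346]
orientation: [2.414, 2.01, -0.002]
contact_force: [-6.2, 3.6, 19.2]
grip_width: 0.0549
```

That is firm contact at the right height. I'll ease off a millimetre, release and rise.

>>> send_rows:
  deltas:
    - [0.5, 0, 0, -0.01, 0, 0, 0]
    - [0.5, 0, 0, -0.01, 0, 0, 0]
    - [0.7, 0, 0, -0.01, 0, 0, 0]
    - [0.74, 0, 0, -0.01, 0, 0, 0]
    - [0.78, 0, 0, -0.01, 0, 0, 0]
    - [0.78, 0, 0, -0.01, 0, 0, 0]
    - [0.78, 0, 0, -0.01, 0, 0, 0]
    - [0.78, 0, 0, -0.06, 0, 0, 0]
    - [0.78, 0, 0, -0.15, 0, 0, 0]
    - [0.78, 0, 0, -0.35, 0, 0, 0]
    - [0.78, 0, 0, -0.6, 0, 0, 0]
    - [0.78, 0, 0, -0.85, 0, 0, 0]
    - [0.78, 0, 0, -1, 0, 0, 0]
    - [0.78, 0, 0, -1, 0, 0, 0]
    - [0.78, 0, 0, -1, 0, 0, 0]

```text
clock: 19.25
tcp_pos: [0.4789, -0.3168, 0.1855]
orientation: [2.41, 2.008, 0.002]
contact_force: [0.2, 0.3, -0.5]
grip_width: 0.0667
```

```bash
python3 - <<'E'
from h import *
from bench import r
o=r.get_obs();print(o["clock"],o["tcp_pos"],o["joints"].round(2),o["grip_width"],o["contact_force"])
f=r.grab_frame("wrist");a=f["pixels"]
cv2.imwrite("pics/w6.png",a[...,::-1])
h=cv2.cvtColor(a,cv2.COLOR_RGB2HSV);m=cv2.inRange(h,(105,120,60),(130,255,255))
print("pred",proj(f,rw(-.06,0,.036)),proj(f,[rw(-.06+sx*.028,sy*.065,.036) for sx,sy in((-1,1),(1,1),(1,-1),(-1,-1))]).round(0).tolist())
# to above lever (2 legs), yaw to press
print("lever leg",delta(o,pw(-.128,0,.2)),"after", pw(-.128,0,.2))
E
```

```text
19.25 [ 0.4788575  -0.31679268  0.18551872] [ 0.86  0.41 -0.48  1.83  0.24  0.94  0.09] 0.0667484515929464 [ 0.24244759  0.29542048 -0.4588758 ]
pred [[250.42542193 177.69129231]] [[219.0, 107.0], [282.0, 107.0], [278.0, 239.0], [223.0, 239.0]]
lever leg (array([ 2.744, -0.572, -0.105]), array([0., 0., 0.])) after [0.46878207 0.10352796 0.2       ]
```

View pics/w6.png

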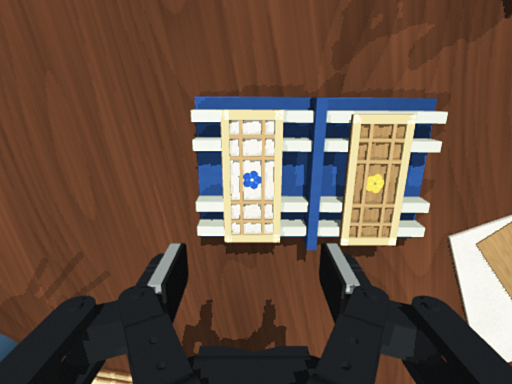

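The panel lies centred in the free bay, flower at (252,180) against a target of (250,178), square across the slats. The finished panel is undisturbed. Next is the lever.

>>> send_rows:
  deltas:
    - [0.78, 0.915, -0.19, -0.1, 0, 0, 0]
    - [0.78, 0.915, -0.19, -0.1, 0, 0, 0]
    - [0.78, 0.915, -0.19, -0.1, 0, 0, 0]
    - [0.78, 0.915, -0.19, -0.1, 0, 0, 0]
    - [0.78, 0.915, -0.19, -0.1, 0, 0, 0]

```text
clock: 19.72
tcp_pos: [0.4742, -0.1708, 0.1973]
orientation: [-2.404, -2.018, -0.0]
contact_force: [0.3, -0.1, -0.5]
grip_width: 0.0665
```

>>> send_rows:
  deltas:
    - [0.6, 0.915, -0.19, 0, 0, 0, 0]
    - [0.6, 0.915, -0.19, 0, 0, 0, 0]
    - [0.6, 0.915, -0.19, 0, 0, 0, 0]
    - [0.6, 0.915, -0.19, 0, 0, 0, 0]

```text
clock: 20.05
tcp_pos: [0.4705, -0.0311, 0.1971]
orientation: [-2.407, -2.015, -0.0]
contact_force: [0.1, -0.2, -0.1]
grip_width: 0.0515
```

>>> send_rows:
  deltas:
    - [0.6, 0.2, -0.04, 0, 0, 0, 0.037]
    - [0.6, 0.4, -0.08, 0, 0, 0, 0.073]
    - [0.6, 0.6, -0.12, 0, 0, 0, 0.11]
    - [0.6, 0.8, -0.16, 0, 0, 0, 0.147]
    - [0.6, 0.915, -0.19, 0, 0, 0, 0.183]
    - [0.6, 0.915, -0.19, 0, 0, 0, 0.22]
    - [0.6, 0.915, -0.19, 0, 0, 0, 0.257]
    - [0.6, 0.915, -0.19, 0, 0, 0, 0.293]
    - [0.6, 0.915, -0.19, 0, 0, 0, 0.33]
    - [0.6, 0.915, -0.19, 0, 0, 0, 0.367]
    - [0.6, 0.915, -0.19, 0, 0, 0, 0.403]
    - [0.6, 0.915, -0.19, 0, 0, 0, 0.44]
    - [0.6, 0.915, -0.19, 0, 0, 0, 0.477]
    - [0.6, 0.915, -0.19, 0, 0, 0, 0.477]
    - [0.6, 0.915, -0.19, 0, 0, 0, 0.477]

```text
clock: 21.3
tcp_pos: [0.468, 0.1033, 0.1969]
orientation: [3.136, -0.168, -0.003]
contact_force: [-0.4, -0.8, 0.2]
grip_width: 0.0512
```

```bash
python3 - <<'E'
from h import *
from bench import r
o=r.get_obs();print(o["clock"],o["tcp_pos"],o["joints"].round(2),o["grip_width"])
f=r.grab_frame("wrist");h=cv2.cvtColor(f["pixels"],cv2.COLOR_RGB2HSV);H,S,V=[h[...,i].astype(int) for i in range(3)]
for c in blobs(((H<5)|(H>174))&(S>180)&(V>90),60):
    b=cv2.minAreaRect(c);print("red",b,ray(f,b[0],.03))
print("pred",pw(-.126,0,.025));print(delta(o,pw(-.126,0,.026),down(pr_t)))
E
```

```text
21.3 [0.46796771 0.10329926 0.196903  ] [ 0.05  0.24 -0.45  2.03  0.14  0.89 -2.16] 0.05121134034784855
red ((252.5, 173.0), (21.0, 54.0), 0.0) [0.47220234 0.10311774 0.03      ]
pred [0.47076985 0.10330721 0.025     ]
(array([ 0.02 , -0.003,  1.139]), array([0.0003, 0.0005, 0.0012]))
```

>>> send_rows:
  deltas:
    - [0.6, 0.02, 0, 0.25, 0, 0, 0]
    - [0.6, 0.02, 0, 0.5, 0, 0, 0]
    - [0.6, 0.02, 0, 0.7, 0, 0, 0]
    - [0.6, 0.02, 0, 0.8, 0, 0, 0]
    - [0.6, 0.02, 0, 0.8, 0, 0, 0]

```text
clock: 21.77
tcp_pos: [0.4686, 0.1027, 0.0743]
orientation: [3.135, -0.168, -0.011]
contact_force: [0.4, -0.6, 0.2]
grip_width: 0.0511
```

>>> send_rows:
  deltas:
    - [0.6, 0, 0, 0.12, 0, 0, 0]
    - [0.6, 0, 0, 0.24, 0, 0, 0]
    - [0.6, 0, 0, 0.32, 0, 0, 0]
    - [0.6, 0, 0, 0.335, 0, 0, 0]
    - [0.6, 0, 0, 0.335, 0, 0, 0]
    - [0.1, 0, 0, 0.335, 0, 0, 0]
    - [0.1, 0, 0, 0.335, 0, 0, 0]
    - [0.1, 0, 0, 0.335, 0, 0, 0]
    - [0.1, 0, 0, 0.335, 0, 0, 0]
    - [0.1, 0, 0, 0.335, 0, 0, 0]
  squeeze: 30

```text
clock: 22.6
tcp_pos: [0.472, 0.1034, 0.0286]
orientation: [3.137, -0.172, 0.003]
contact_force: [-0.8, -2.5, 6.7]
grip_width: 0.0205
```

>>> send_rows:
  deltas:
    - [0.1, 0, 0, -0.03, 0, 0, 0]
    - [0.1, -0.005, 0, -0.06, 0, 0, 0]
    - [0.1, -0.01, 0, -0.09, 0, 0, 0]
    - [0.1, -0.02, 0, -0.12, 0, 0, 0]
    - [0.1, -0.02, 0, -0.15, 0, 0, 0]
    - [0.1, -0.02, 0, -0.18, 0, 0, 0]
    - [0.1, -0.02, 0, -0.21, 0, 0, 0]
    - [0.1, -0.02, 0, -0.24, 0, 0, 0]
    - [0.1, -0.01, 0, -0.27, 0, 0, 0]
    - [0.1, -0.005, 0, -0.3, 0, 0, 0]
    - [0.1, 0, 0, -0.33, 0, 0, 0]
    - [0.1, 0, 0, -0.345, 0, 0, 0]
    - [0.1, 0, 0, -0.345, 0, 0, 0]
    - [0.1, 0, 0, -0.345, 0, 0, 0]

```text
clock: 23.77
tcp_pos: [0.4724, 0.1034, 0.0802]
orientation: [-3.137, 0.173, -0.004]
contact_force: [4.8, -2.8, -1.8]
grip_width: 0.0206
```

>>> send_rows:
  deltas:
    - [0.1, 0, 0, -0.01, 0, 0, 0]
    - [0.1, 0, 0, -0.02, 0, 0, 0]
    - [0.1, 0, 0, -0.02, 0, 0, 0]

```text
clock: 24.02
tcp_pos: [0.4723, 0.1034, 0.0825]
orientation: [-3.136, 0.173, -0.003]
contact_force: [8.1, -2.5, -11.1]
grip_width: 0.0205
```

>>> send_rows:
  deltas:
    - [0.6, 0, 0, 0.01, 0, 0, 0]
    - [0.6, 0, 0, 0.01, 0, 0, 0]
    - [0.6, 0, 0, 0.01, 0, 0, 0]
    - [0.6, 0, 0, 0.01, 0, 0, 0]
    - [0.6, 0, 0, -0.2, 0, 0, 0]
    - [0.6, 0, 0, -0.5, 0, 0, 0]
    - [0.6, 0, 0, -0.8, 0, 0, 0]
    - [0.6, 0, 0, -1, 0, 0, 0]
    - [0.6, 0, 0, -1, 0, 0, 0]
    - [0.6, 0, 0, -1, 0, 0, 0]

```text
clock: 24.85
tcp_pos: [0.4723, 0.1045, 0.2348]
orientation: [-3.136, 0.172, -0.008]
contact_force: [0.1, 0.6, -0.7]
grip_width: 0.0512
```

```bash
python3 - <<'E'
from h import *
from bench import r
o=r.get_obs();print(o["clock"],o["tcp_pos"],o["grip_width"],o["contact_force"])
f=r.grab_frame("scene");g=r.grab_frame("top");w=r.grab_frame("wrist")
h=cv2.cvtColor(w["pixels"],cv2.COLOR_RGB2HSV);H,S,V=[h[...,i].astype(int) for i in range(3)]
for c in blobs(((H<5)|(H>174))&(S>180)&(V>90),60):
    b=cv2.minAreaRect(c);print("red",np.round(b[0],1),np.round(b[1],1))
print("pred up/down",proj(w,[pw(-.126,0,.08),pw(-.126,0,.03)]))
cv2.imwrite("pics/s7.png",np.hstack([cv2.resize(f["pixels"][...,::-1],(400,300)),cv2.resize(g["pixels"][...,::-1],(400,300))]))
E
```

```text
24.85 [0.47234387 0.10447239 0.23477118] 0.051184875454967034 [ 0.08172338  0.62330738 -0.74425449]
red [253. 180.] [62. 22.]
red [12.  55.5] [47. 24.]
pred up/down [[253.14655289 180.84485509]
 [253.10618099 168.84215795]]
```

View pics/s7.png

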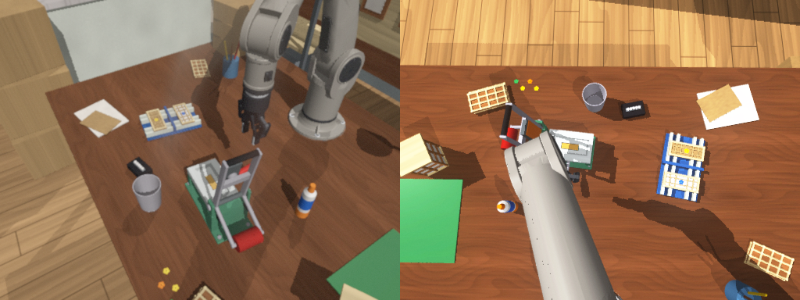

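The lever is at the predicted "up" pixel, (253,180). The press is open, both panels are in the rack and the bystanders are in place, so I'm handing in.

```bash
python3 -c "
from bench import r
print(r.hand_in())"
```

```text
the job is handed in; nothing more can be done
None
```

The job is done and handed in after about 25 s of the 67 s allowed; the hand-in reported no verdict.

- **Press arm:** I pinched the grip bar, carried it round to about 1.5 rad and let go. It rests on its open stop, with the bar at its predicted place in the picture and the robot clear of it.
- **Ejector lever:** I pushed it all the way down to the stop (15 N at the wrist), which raised the panel. After the placing I brought it fully back up, with 11 N at the upper stop. Its grip then showed at pixel (253,180), against a predicted (253,181) for up and (253,169) for down.
- **Panel:** It lies face up in the free bay, square across the slats. Its flower is about 2 px (2–3 mm) from the bay's centre. I lowered it until it touched, which briefly reached 19 N, then eased off and released it.
- **Other things:** The finished panel, cup, glue and light unit looked unmoved in the last views; I compared these by eye only.

No check failed or disagreed.

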